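# Finish the row of glue bottles on the bench shelf

### The job

Two large glue bottles with pointed nozzles have been left out on the electronics bench. Stand both upright on the low plywood shelf, on the free side of the matching bottle already at one end of it, so that the three make one straight row along the middle of the board, parallel to its long edges, with about a finger's width (some 20 mm) of gap between neighbours. Leave the bottle that is already there in its place; the small nozzle bottle and the flat-capped pots are not part of the row.

Things in the scene. Friction and masses are not known exactly. Their poses are not given: they have to be found in the camera images.
- bottle_a: Loose glue bottle, upright on the bench: round blue body 40 mm across, straight up to 75 mm, white neck 22 mm across (82 to 96 mm), white pointed nozzle tip at 115 mm; 60 to 130 g. Origin: centre of its underside, z up. Near it stand a like bottle of smaller size (71 mm tall, 25 mm across) and a flat-capped pot (60 mm across), not wanted, none closer than 95 mm centre to centre.
- bottle_b: Second loose bottle, identical to bottle_a: 40 mm across, straight body up to 75 mm, nozzle tip at 115 mm, origin at the centre of its underside.
- row_bottle: Bottle already on the shelf, identical to bottle_a, loose. It stands on the board's long centre line, 120 to 140 mm left or right of the middle. Origin: centre of its underside. At the board's other end, as far from the middle, stands a flat-capped pot (54 mm across, 60 mm tall): the two places to fill lie between them, next to this bottle.
- shelf: Low plywood shelf fixed on the bench: board 120 mm deep (x), 380 mm long (y), top face 70 mm above the origin; a lip 6 mm thick rises 12 mm above the board along its far (+x) edge. Origin: under the board's middle at bench level; x across the board, away from the robot, y along it, z up. Turned up to 0.15 rad.
Things that resemble listed ones, but are neither listed nor needed, are in the scene too. Leave any green, red or yellow look-alike of the bottle_a alone.

How it is judged:
By the outcome, as a careful person would: the job done as asked, in the order asked, and still so for the second after the job is handed in, with the robot touching nothing.
It also fails if it takes over 56 s, if anything falls off the work surface, if the arm or the gripper's body presses on something with over 40 N, if the wrist force passes 120 N, or if a joint passes its speed limit or range.

### The arm

A 7-joint arm with a two-finger parallel gripper is mounted at the origin on the work surface. World frame = base frame: x ahead of the robot, y to its left, z up, the work surface at z = 0. Lengths are in m, angles in degrees, forces in N, time in s.
With the tool pointing down it reaches from about 0.425 to 0.875 m from the base axis. Payload 4.7 kg.
Tool frame: the origin (TCP) lies on the mounting face of the last link; the fingertips stand 182 mm ahead of it and the grasp point (between the pads) lies 164 mm ahead of it; z points along the fingers, y is the line along which they close (so a half turn about z gives the same grasp; the last joint's range is limited). The gripper opens to 87 mm and grips with 3 to 60 N. Pads are 19 mm wide; open, the fingers measure 117 mm over their backs; the gripper's body (75 mm by 190 mm) begins 51 mm behind the grasp point.
Start: joints at [69.964, 18.392, -4.016, 83.108, 1.295, 78.541, -3.26], TCP at [0.231, -0.607, 0.405] pointing down, gripper open.
Joint ranges: [-163.93, 163.93], [-17.29, 119.83], [-79.2, 71.16], [3.27, 140.29], [-89.18, 269.18], [5.43, 117.66], [-154.24, 154.24]. Speed limits (degrees/s): [147.25, 147.25, 180, 180, 180, 180, 180].

### API

Orientations are given as [roll, pitch, yaw] about the fixed x, y, z axes, in that order (R = Rz(yaw) Ry(pitch) Rx(roll)).
In Python, from cell import env gives the robot as it stands.
- The arm moves only by the tool servo_tool, never from a script. Its argument "plan" is a list of rows, each an object with "xyz": the shift along the tool's x, y, z in cm, a list of three; "twist": the turn, a rotation vector about the tool's x, y, z in degrees, a list of three; "jaw": the closure, from 0 (fully open) to 1 (shut). In form: [{"xyz": [x, y, z], "twist": [wx, wy, wz], "jaw": jaw}, ...]. A call has 1 to 10 rows; each row is the pose to reach, as a shift and turn from the pose commanded when the call began, along the tool's axes at that moment; what a row does not reach only later rows make up. A row lasts 1/12 s, in which the tool goes at most 41.7 mm and 7.16 degrees, less where a joint would pass 70% of its speed; a pose out of reach is approached as far as the arm can. A call with a gripper value outside its range is refused whole. The fingers move at their own pace and stop on an object; "newtons" is the grip in N (left out, the last holds). Time passes only in rows, so rows that repeat a pose let the fingers close. It gives the time, the measured TCP pose, the force, the opening and the grip force at its end, in the units of the state.
- env.get_obs(): the state, without advancing time (a new reading comes with each control period).
- env.read_camera(name): name is "scene" or "top" or "wrist"; returns a dict with "img" (480x640x3 uint8, red, green, blue), "camera_matrix" (3x3 intrinsics, pixels), "k1" (the pictures are not rectified: a ray, as slopes to the right and down, at radius r is drawn at 1 + k1 r^2 times it, then the intrinsics apply), "R" (3x3) and "t" (3): a world point X has camera coordinates R X + t. Camera axes: x right, y down, z forward; pixel columns grow to the right and rows downward; lengths in m; the calibration is good to about 2 mm. A picture is of the moment at which its call begins. There is no depth.
- env.sign_off(): hands the job in; it is judged then, once.
The state is a dict: "time_s": time; "qpos": joint angles; "joint_velocities": joint speeds; "effort": joint torques, N m; "tool_pos": TCP position; "tool_rot": TCP orientation; "force": force on the tool from outside, world axes, zero at the start; "wrist_torque": the same for the moment, N m; "grip_width": finger opening in m; "grasp_force": force on a finger pad.
Only numpy, scipy, OpenCV 4.12 (cv2) and the standard library are available. Lean on these libraries where they do the work, as an engineer would, in place of code of your own. Each camera call takes 0.05 s, during which the arm holds its last target. There are 200 camera calls.

## Working session

There is one attempt and no reset: what is moved stays moved. The work goes in short steps, Python scripts to look and compute and a tool call to move; the robot and the scene stay as the last step left them, time stands still between calls to the robot, and variables do not carry over. Pictures are saved under pics/ and viewed, at most 10 in all, crops included, and the job is handed in when it is done.

Besides the shell and the picture viewer there is one more tool, called after "Call:" as name(argument=value, ...) on one line, values as JSON. servo_tool: Moves the arm, as the interface text tells. Its arguments: {"type":"object","properties":{"plan":{"type":"array","items":{"type":"object","properties":{"xyz":{"type":"array","items":{"type":"number"}},"twist":{"type":"array","items":{"type":"number"}},"jaw":{"type":"number"}}}},"newtons":{"type":"number"}},"required":["plan"]}

```bash
ls; mkdir -p pics; python3 - <<'E'
from cell import env
import cv2,numpy as np
o=env.get_obs();print(o['time_s'],o['tool_pos'],o['tool_rot'],o['grip_width'])
for n in ("scene","top"):
    c=env.read_camera(n);cv2.imwrite(f"pics/{n}0.png",c["img"][...,::-1]);np.savez(f"pics/{n}0.npz",**c)
    print(n,c["camera_matrix"].tolist(),c["k1"],(-c["R"].T@c["t"]).round(3),c["R"].round(2).tolist())
E
```

```text
pics
0.0 [ 0.23119899 -0.60726006  0.4036678 ] [-1.79890398e+02  4.75211906e-03  2.08475861e+01] 0.08701315382725464
scene [[443.4020958182437, 0.0, 317.0687803954879], [0.0, 443.4020958182437, 234.8204359563633], [0.0, 0.0, 1.0]] 0.008743376693745374 [1.023 0.008 0.587] [[-0.07, 1.0, 0.02], [0.72, 0.06, -0.69], [-0.69, -0.03, -0.73]]
top [[504.2399669920612, 0.0, 321.6718613564747], [0.0, 504.2399669920612, 234.0684016240646], [0.0, 0.0, 1.0]] -0.08988006475028389 [0.335 0.003 0.853] [[-0.19, -0.98, 0.0], [-0.95, 0.18, -0.24], [0.23, -0.05, -0.97]]
```

View pics/scene0.png

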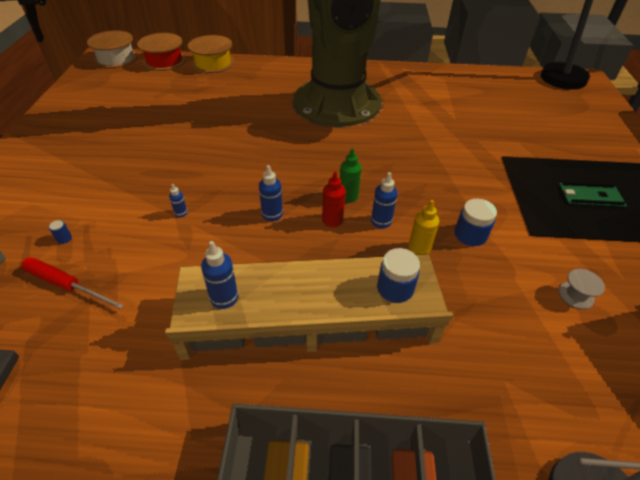

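View pics/top0.png

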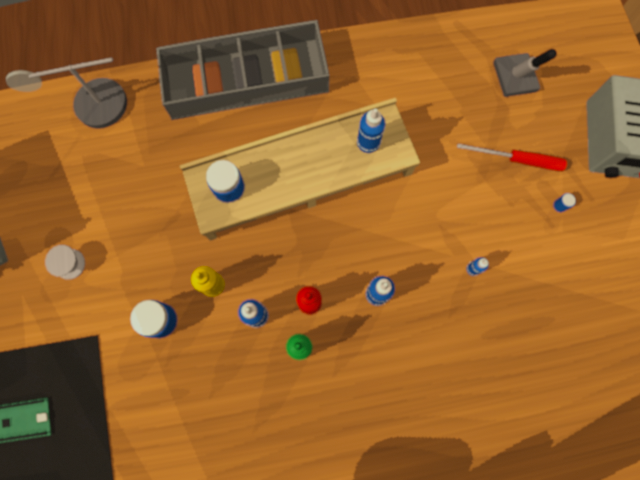

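The scene view shows the loose blue bottles at (270,193) and (384,200). The row bottle is at (220,275) on the shelf and the pot is at (398,275). In the top view they are at (380,290), (253,313), (370,130) and (225,180). I'll use the base near edges and tangents for positions.

```bash
cat > h.py <<'E'
import cv2,numpy as np
def rays(c,uv):
    K=c["camera_matrix"];uv=np.asarray(uv,float).reshape(-1,1,2)
    p=cv2.undistortPoints(uv,K,np.array([float(c["k1"]),0,0,0,0])).reshape(-1,2)
    return np.c_[p,np.ones(len(p))]@c["R"], -c["R"].T@c["t"]
def plane(c,uv,z):
    d,o=rays(c,uv); return (o+d*((z-o[2])/d[:,2])[:,None])
def blue(img):
    h=cv2.cvtColor(img,cv2.COLOR_RGB2HSV)
    m=cv2.inRange(h,(105,110,25),(128,255,255))
    return cv2.morphologyEx(m,cv2.MORPH_CLOSE,np.ones((5,5)))
def base(c,seed,z,r):
    """blob nearest to seed -> axis xy from tangents' mean azimuth and base near edge"""
    n,l,s,ce=cv2.connectedComponentsWithStats(blue(c["img"]))
    ok=[i for i in range(1,n) if s[i,4]>40]
    i=min(ok,key=lambda i:np.hypot(*(ce[i]-seed)))
    v,u=np.nonzero(l==i); P=plane(c,np.c_[u,v],z)[:,:2]; o=(-c["R"].T@c["t"])[:2]
    D=P-o; D0=D.mean(0); a0=np.arctan2(D0[1],D0[0])
    a=np.arctan2(D[:,1],D[:,0])-a0; a=(a+np.pi)%(2*np.pi)-np.pi
    am=a0+(a.min()+a.max())/2; d=np.array([np.cos(am),np.sin(am)])
    near=np.sort(np.hypot(*D.T))[:3].mean()
    return o+d*(near+r), 2*np.sin((a.max()-a.min())/2)*(near+r), s[i]
def load(n): return dict(np.load(f"pics/{n}.npz"))
E
python3 - <<'E'
from h import *
S,T=load("scene0"),load("top0")
for nm,s,t,z,r in (("L",(384,205),(253,313),0,.02),("R",(270,198),(380,290),0,.02),("row",(220,280),(370,135),.07,.02),("pot",(398,280),(228,185),.07,.027),("small",(178,205),(478,267),0,.0125),("bigpot",(474,225),(160,320),0,.03)):
    for c,p in((S,s),(T,t)):
        b=base(c,p,z,r);print(nm,b[0].round(4),"width",b[1].round(4),b[2].tolist())
h=cv2.cvtColor(T["img"],cv2.COLOR_RGB2HSV)
print([h[y,x].tolist() for y,x in((165,300),(180,320),(250,350),(130,260),(203,310),(300,430))])
cv2.imwrite("pics/shelf.png",cv2.resize(T["img"][80:260,160:440,::-1],None,fx=2.8,fy=2.8,interpolation=cv2.INTER_CUBIC))
E
```

```text
L [0.417  0.0993] width 0.0357 [373, 188, 24, 39, 640]
L [0.4257 0.1009] width 0.0366 [239, 301, 28, 24, 248]
R [ 0.4146 -0.1099] width 0.0351 [260, 180, 21, 40, 640]
R [ 0.4238 -0.1132] width 0.0373 [368, 277, 26, 27, 264]
row [ 0.6618 -0.1407] width 0.0363 [202, 255, 34, 53, 1098]
row [ 0.6744 -0.1436] width 0.0365 [359, 114, 25, 35, 519]
pot [0.6262 0.1044] width 0.0501 [379, 270, 39, 32, 654]
pot [0.634  0.1038] width 0.0499 [214, 178, 29, 23, 248]
small [ 0.4171 -0.2881] width 0.0193 [171, 193, 14, 20, 174]
small [ 0.4334 -0.288 ] width 0.0208 [469, 259, 17, 15, 116]
bigpot [0.4397 0.2637] width 0.0552 [456, 215, 37, 30, 600]
bigpot [0.4454 0.2635] width 0.0556 [153, 304, 23, 33, 249]
[[20, 142, 188], [20, 138, 209], [15, 199, 173], [15, 198, 166], [19, 152, 126], [15, 199, 176]]
```

View pics/shelf.png

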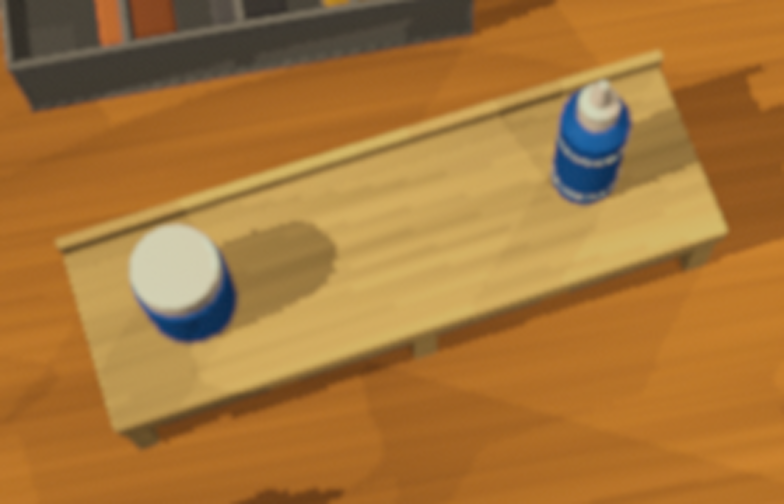

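The crop shows the board's near corners at crop (118,430) and (725,232), which is about (202,233.6) and (419,163) in the full image. The lip is along the far edge. I'll check the centre line against that edge and locate the look-alikes.

```bash
python3 - <<'E'
from h import *
S,T=load("scene0"),load("top0")
e=plane(T,[(202,233.6),(419,163)],.07)[:,:2];print("edge T",e.round(4),np.hypot(*(e[1]-e[0])))
f=plane(S,[(180,268),(434,257)],.07)[:,:2];print("edge S (rough)",f.round(4))
row,pot=np.array([.668,-.142]),np.array([.630,.104])
u=(pot-row)/np.hypot(*(pot-row)); n=np.array([u[1],-u[0]])
print("turn rowpot",np.degrees(np.arctan2(-u[0],u[1])))
d=e[0]-e[1];d/=np.hypot(*d);m=np.array([d[1],-d[0]]);print("turn edge",np.degrees(np.arctan2(-d[0],d[1])),"dist from edge row/pot",(row-e[1])@m,(pot-e[1])@m,"along",(row-e[1])@d,(pot-e[1])@d)
for k,s,t in(("red",(334,222),(309,300)),("green",(350,198),(299,347)),("yel",(423,250),(207,282))):
    print(k,plane(S,[s],0)[0].round(3),"mid",plane(T,[t],.06)[0].round(3))
# tips: triangulate midpoint of rays
for k,s,t in(("R",(268,167),(383,282)),("L",(388,176),(250,309)),("row",(212,244),(375,114))):
    a,o=rays(S,[s]);b,p=rays(T,[t]);x=np.linalg.lstsq(np.c_[a[0],-b[0]],p-o,rcond=None)[0]
    print(k,((o+a[0]*x[0]+p+b[0]*x[1])/2).round(4),"gap",np.linalg.norm(o+a[0]*x[0]-p-b[0]*x[1]).round(4))
E
```

```text
edge T [[ 0.5602  0.1553]
 [ 0.6135 -0.2157]] 0.3747993481485135
edge S (rough) [[ 0.6183 -0.2154]
 [ 0.5665  0.1664]]
turn rowpot 8.781162734385473
turn edge 8.174468530813774 dist from edge row/pot 0.06445244716166773 0.06181675428982651 along 0.06523067729583727 0.31413437980563386
red [0.432 0.01  0.   ] mid [0.425 0.005 0.06 ]
green [0.362 0.039 0.   ] mid [0.356 0.034 0.06 ]
yel [0.49 0.17 0.  ] mid [0.483 0.16  0.06 ]
R [ 0.4245 -0.1076  0.1152] gap 0.0012
L [0.4225 0.0951 0.108 ] gap 0.0041
row [ 0.6623 -0.14    0.178 ] gap 0.0003
```

Call:
servo_tool(plan=[{"xyz":[3.5,-4,0],"twist":[0,0,-7],"jaw":0},{"xyz":[6,-7,0],"twist":[0,0,-14],"jaw":0},{"xyz":[9,-10,0],"twist":[0,0,-21],"jaw":0},{"xyz":[12,-13,0],"twist":[0,0,-28],"jaw":0},{"xyz":[14.5,-16,0],"twist":[0,0,-35],"jaw":0},{"xyz":[17,-19,0],"twist":[0,0,-42],"jaw":0},{"xyz":[20,-22,0],"twist":[0,0,-49],"jaw":0},{"xyz":[22.5,-25,0],"twist":[0,0,-56],"jaw":0},{"xyz":[25,-28,0],"twist":[0,0,-63],"jaw":0},{"xyz":[28,-31,0],"twist":[0,0,-70],"jaw":0}])

```text
time_s: 0.93
tool_pos: [0.3818, -0.2172, 0.4045]
tool_rot: [-180.0, 0.0, 91.2]
force: [1.0, -0.5, -0.1]
grip_width: 0.087
grasp_force: 0.0
```

Call:
servo_tool(plan=[{"xyz":[3.5,1.3,0],"twist":[0,0,-3],"jaw":0},{"xyz":[7,2.6,0],"twist":[0,0,-6],"jaw":0},{"xyz":[10.6,4,0],"twist":[0,0,-7.5],"jaw":0},{"xyz":[10.6,4,0],"twist":[0,0,-7.5],"jaw":0},{"xyz":[10.6,4,0],"twist":[0,0,-7.5],"jaw":0}])

```text
time_s: 1.35
tool_pos: [0.421, -0.1105, 0.4047]
tool_rot: [-180.0, 0.0, 98.6]
force: [-0.3, -0.4, 0.2]
grip_width: 0.0872
grasp_force: 0.0
```

```bash
python3 - <<'E'
from h import *
from cell import env
o=env.get_obs();print(o['tool_pos'],o['tool_rot'])
c=env.read_camera("wrist");cv2.imwrite("pics/w1.png",c["img"][...,::-1]);np.savez("pics/w1.npz",**c)
print((-c["R"].T@c["t"]).round(3),c["R"].round(2).tolist(),c["camera_matrix"][0,0])
E
```

```text
[ 0.42096776 -0.11046955  0.40469722] [-1.79983723e+02  3.83435088e-02  9.86476698e+01]
[ 0.411 -0.042  0.383] [[0.99, 0.15, -0.0], [0.14, -0.96, 0.26], [0.04, -0.25, -0.97]] 367.4868778729516
```

View pics/w1.png

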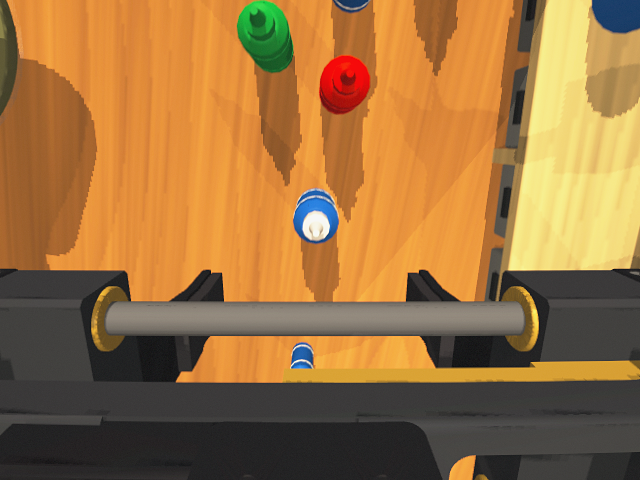

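The wrist view shows the bottle upright at about (316,212), with its tip at (316,229), central between the fingers. The red, green and small bottles are clear of it.

```bash
python3 - <<'E'
from h import *
c=load("w1")
b=base(c,(316,210),0,.02);print(b[0].round(4),b[1],b[2])
print(plane(c,[(316,229)],.115),plane(c,[(316,226)],.096))
E
```

```text
[ 0.4218 -0.1119] 0.04026880266225089 [ 293  190   45   53 1145]
[[ 0.42122513 -0.10567048  0.115     ]] [[ 0.42161018 -0.10774393  0.096     ]]
```

Call:
servo_tool(plan=[{"xyz":[0,0.1,3],"twist":[0,0,0],"jaw":0},{"xyz":[0,0.1,6],"twist":[0,0,0],"jaw":0},{"xyz":[0,0.1,9],"twist":[0,0,0],"jaw":0},{"xyz":[0,0.1,12],"twist":[0,0,0],"jaw":0},{"xyz":[0,0.1,14],"twist":[0,0,0],"jaw":0},{"xyz":[0,0.1,15.5],"twist":[0,0,0],"jaw":0},{"xyz":[0,0.1,16.5],"twist":[0,0,0],"jaw":0},{"xyz":[0,0.1,17],"twist":[0,0,0],"jaw":0},{"xyz":[0,0.1,17],"twist":[0,0,0],"jaw":0}])

```text
time_s: 2.15
tool_pos: [0.421, -0.1135, 0.2339]
tool_rot: [-179.9, -0.1, 98.2]
force: [-0.5, -0.2, 0.3]
grip_width: 0.0873
grasp_force: 0.0
```

Call:
servo_tool(plan=[{"xyz":[0,0,0],"twist":[0,0,0],"jaw":0.2},{"xyz":[0,0,0],"twist":[0,0,0],"jaw":0.4},{"xyz":[0,0,0],"twist":[0,0,0],"jaw":0.5},{"xyz":[0,0,0],"twist":[0,0,0],"jaw":0.6},{"xyz":[0,0,0],"twist":[0,0,0],"jaw":0.7},{"xyz":[0,0,0],"twist":[0,0,0],"jaw":0.7},{"xyz":[0,0,0],"twist":[0,0,0],"jaw":0.7},{"xyz":[0,0,0],"twist":[0,0,0],"jaw":0.7}], newtons=15)

```text
time_s: 2.82
tool_pos: [0.4215, -0.1126, 0.2348]
tool_rot: [180.0, 0.0, 98.3]
force: [0.0, 0.0, 0.8]
grip_width: 0.0416
grasp_force: 0.6
```

Call:
servo_tool(plan=[{"xyz":[0,0,0],"twist":[0,0,0],"jaw":0.8},{"xyz":[0,0,0],"twist":[0,0,0],"jaw":0.8},{"xyz":[0,0,0],"twist":[0,0,0],"jaw":0.8},{"xyz":[0,0,0],"twist":[0,0,0],"jaw":0.8}], newtons=15)

```text
time_s: 3.15
tool_pos: [0.4215, -0.1127, 0.2348]
tool_rot: [180.0, 0.0, 98.3]
force: [1.0, 0.0, -0.0]
grip_width: 0.0397
grasp_force: 15.0
```

Call:
servo_tool(plan=[{"xyz":[0,0,-1],"twist":[0,0,0],"jaw":0.8},{"xyz":[0,0,-3],"twist":[0,0,0],"jaw":0.8},{"xyz":[0,0,-6],"twist":[0,0,0],"jaw":0.8},{"xyz":[0,0,-9],"twist":[0,0,0],"jaw":0.8},{"xyz":[0,0,-12],"twist":[0,0,0],"jaw":0.8},{"xyz":[0,0,-14.5],"twist":[0,0,0],"jaw":0.8},{"xyz":[0,0,-16],"twist":[0,0,0],"jaw":0.8},{"xyz":[0,0,-16.5],"twist":[0,0,0],"jaw":0.8}])

```text
time_s: 3.82
tool_pos: [0.422, -0.1124, 0.4031]
tool_rot: [179.8, 0.2, 98.4]
force: [0.5, 0.7, -1.6]
grip_width: 0.0395
grasp_force: 15.0
```

Call:
servo_tool(plan=[{"xyz":[-1,1,0],"twist":[0,0,0],"jaw":0.8},{"xyz":[-2.5,3,0],"twist":[0,0,0],"jaw":0.8},{"xyz":[-4.5,5.5,0],"twist":[0,0,0],"jaw":0.8},{"xyz":[-6.5,8,0],"twist":[0,0,0],"jaw":0.8},{"xyz":[-8.5,10.5,0],"twist":[0,0,0],"jaw":0.8},{"xyz":[-10.5,13,0],"twist":[0,0,0],"jaw":0.8},{"xyz":[-12,15,0],"twist":[0,0,0],"jaw":0.8},{"xyz":[-13,16,0],"twist":[0,0,0],"jaw":0.8},{"xyz":[-13,16,0],"twist":[0,0,0],"jaw":0.8},{"xyz":[-13,16,0],"twist":[0,0,0],"jaw":0.8}])

```text
time_s: 4.65
tool_pos: [0.5986, -0.2181, 0.3981]
tool_rot: [-179.9, -0.1, 98.3]
force: [-0.9, 0.1, -0.8]
grip_width: 0.0394
grasp_force: 15.0
```

```bash
python3 - <<'E'
from h import *
from cell import env
o=env.get_obs();print(o['tool_pos'],o['tool_rot'],o['grip_width'])
c=env.read_camera("wrist");cv2.imwrite("pics/w2.png",c["img"][...,::-1]);np.savez("pics/w2.npz",**c)
n,l,s,ce=cv2.connectedComponentsWithStats(blue(c["img"]))
print([(s[i].tolist(),ce[i].round().tolist()) for i in range(1,n) if s[i,4]>100])
E
```

```text
[ 0.59855311 -0.21814579  0.39806195] [-1.79858977e+02 -1.43886817e-01  9.83399097e+01] 0.03942874210023796
[([389, 110, 85, 65, 2701], [423.0, 141.0]), ([267, 220, 95, 82, 5098], [315.0, 264.0]), ([122, 235, 43, 35, 715], [146.0, 250.0])]
```

View pics/w2.png

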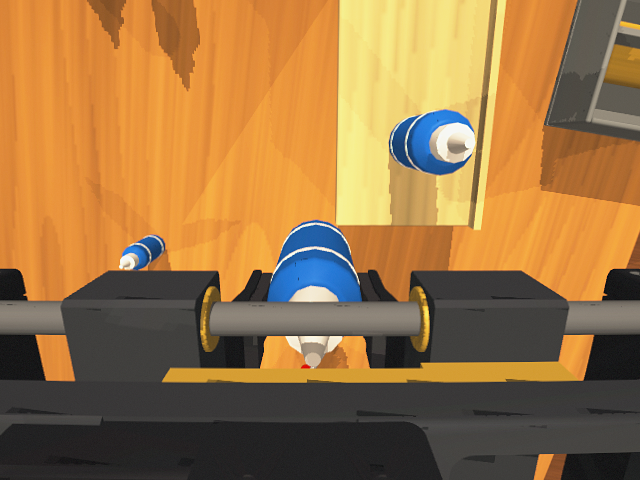

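The wrist view shows the bottle held upright at about (315,264). The row bottle is at (423,141) and the board's near edge runs from (339,0) to (337,225).

```bash
python3 - <<'E'
from h import *
c=load("w2")
r=base(c,(423,141),.07,.02);print("row",r[0].round(4),r[1])
hb=base(c,(315,264),.163,.02);print("held",hb[0].round(4),hb[1])
h=cv2.cvtColor(c["img"],cv2.COLOR_RGB2HSV)
m=cv2.inRange(h,(18,60,90),(30,175,255))
pts=[]
for v in range(5,215,5):
    u=np.nonzero(m[v,300:385])[0]
    if len(u): pts.append((300+u[0]-.5,v))
print(pts[::8])
P=plane(c,pts,.07)[:,:2]
vx,vy,x0,y0=cv2.fitLine(P.astype(np.float32),cv2.DIST_HUBER,0,.01,.01).ravel()
d=np.array([vx,vy])*np.sign(vy);n=np.array([d[1],-d[0]])
print("turn",np.degrees(np.arctan2(-d[0],d[1])),"row dist from edge",(r[0]-(x0,y0))@n)
lu=plane(c,[(497.5,60)],.082)[0,:2];print("lip dist",(lu-(x0,y0))@n)
for k in(.06,.12):
    p=r[0]+k*d; print("P",k,p.round(4),"edge dist",(p-(x0,y0))@n)
E
```

```text
row [ 0.6672 -0.1384] 0.03931519809203182
held [ 0.5973 -0.2142] 0.04028590739638517
[(np.float64(338.5), 5), (np.float64(337.5), 45), (np.float64(337.5), 85), (np.float64(336.5), 125), (np.float64(335.5), 165), (np.float64(335.5), 205)]
turn 8.243878 row dist from edge 0.06268273411736645
lip dist 0.11849855467177506
P 0.06 [ 0.6586 -0.079 ] edge dist 0.06268273393889133
P 0.12 [ 0.65   -0.0196] edge dist 0.0626827337604162
```

Call:
servo_tool(plan=[{"xyz":[1,0,0],"twist":[0,0,0],"jaw":0.8},{"xyz":[3.5,0,0],"twist":[0,0,0],"jaw":0.8},{"xyz":[6,0,0],"twist":[0,0,0],"jaw":0.8},{"xyz":[8.5,0,0],"twist":[0,0,0],"jaw":0.8},{"xyz":[11,1,0],"twist":[0,0,0],"jaw":0.8},{"xyz":[12.5,3,0],"twist":[0,0,0],"jaw":0.8},{"xyz":[12.5,5.5,0],"twist":[0,0,0],"jaw":0.8},{"xyz":[12.5,7.2,0],"twist":[0,0,0],"jaw":0.8},{"xyz":[12.5,7.9,0],"twist":[0,0,0],"jaw":0.8},{"xyz":[12.5,7.9,0],"twist":[0,0,0],"jaw":0.8}])

```text
time_s: 5.53
tool_pos: [0.6587, -0.0812, 0.3997]
tool_rot: [-180.0, -0.0, 98.5]
force: [-0.1, -0.3, -2.1]
grip_width: 0.0397
grasp_force: 15.0
```

Call:
servo_tool(plan=[{"xyz":[0,0,2],"twist":[0,0,0],"jaw":0.8},{"xyz":[0,0,4],"twist":[0,0,0],"jaw":0.8},{"xyz":[0,0,5.5],"twist":[0,0,0],"jaw":0.8},{"xyz":[0,0,6.5],"twist":[0,0,0],"jaw":0.8},{"xyz":[0,0,7.5],"twist":[0,0,0],"jaw":0.8},{"xyz":[0,0,8],"twist":[0,0,0],"jaw":0.8},{"xyz":[0,0,8],"twist":[0,0,0],"jaw":0.8},{"xyz":[0,0,8],"twist":[0,0,0],"jaw":0.8}])

```text
time_s: 6.2
tool_pos: [0.6587, -0.083, 0.3203]
tool_rot: [180.0, 0.0, 98.3]
force: [-0.2, 0.2, -0.3]
grip_width: 0.0394
grasp_force: 15.0
```

Call:
servo_tool(plan=[{"xyz":[0,0,0.5],"twist":[0,0,0],"jaw":0.8},{"xyz":[0,0,1],"twist":[0,0,0],"jaw":0.8},{"xyz":[0,0,1.3],"twist":[0,0,0],"jaw":0.8},{"xyz":[0,0,1.5],"twist":[0,0,0],"jaw":0.8},{"xyz":[0,0,1.5],"twist":[0,0,0],"jaw":0.8},{"xyz":[0,0,1.5],"twist":[0,0,0],"jaw":0.8}])

```text
time_s: 6.7
tool_pos: [0.6587, -0.0829, 0.3048]
tool_rot: [-180.0, 0.0, 98.3]
force: [-0.5, -0.1, 0.6]
grip_width: 0.0393
grasp_force: 15.0
```

Call:
servo_tool(plan=[{"xyz":[0,0,0.1],"twist":[0,0,0],"jaw":0.6},{"xyz":[0,0,0.1],"twist":[0,0,0],"jaw":0.5},{"xyz":[0,0,0.1],"twist":[0,0,0],"jaw":0.45},{"xyz":[0,0,0.1],"twist":[0,0,0],"jaw":0.35},{"xyz":[0,0,0.1],"twist":[0,0,0],"jaw":0.2},{"xyz":[0,0,0.1],"twist":[0,0,0],"jaw":0.1},{"xyz":[0,0,0.1],"twist":[0,0,0],"jaw":0},{"xyz":[0,0,0.1],"twist":[0,0,0],"jaw":0}])

```text
time_s: 7.37
tool_pos: [0.6587, -0.0829, 0.3036]
tool_rot: [-180.0, 0.0, 98.3]
force: [0.1, 0.5, -0.0]
grip_width: 0.0733
grasp_force: 0.0
```

Call:
servo_tool(plan=[{"xyz":[0,0,-1],"twist":[0,0,0],"jaw":0},{"xyz":[0,0,-3],"twist":[0,0,0],"jaw":0},{"xyz":[0,0,-6],"twist":[0,0,0],"jaw":0},{"xyz":[0,0,-9],"twist":[0,0,0],"jaw":0},{"xyz":[0,-3,-11],"twist":[0,0,0],"jaw":0},{"xyz":[0,-7,-11],"twist":[0,0,0],"jaw":0},{"xyz":[0,-11,-11],"twist":[0,0,0],"jaw":0},{"xyz":[0,-14,-11],"twist":[0,0,0],"jaw":0},{"xyz":[0,-14,-11],"twist":[0,0,0],"jaw":0}])

```text
time_s: 8.12
tool_pos: [0.5158, -0.1041, 0.4144]
tool_rot: [-179.8, 0.2, 98.2]
force: [1.0, -1.6, -0.3]
grip_width: 0.0872
grasp_force: 0.0
```

```bash
python3 - <<'E'
from h import *
from cell import env
o=env.get_obs();print(o['tool_pos'],o['tool_rot'],o['grip_width'])
for k in("scene","wrist"):
    c=env.read_camera(k);cv2.imwrite(f"pics/{k}3.png",c["img"][...,::-1]);np.savez(f"pics/{k}3.npz",**c)
    n,l,s,ce=cv2.connectedComponentsWithStats(blue(c["img"]))
    print(k,[(s[i].tolist(),ce[i].round().tolist()) for i in range(1,n) if s[i,4]>100])
E
```

```text
[ 0.51579992 -0.1041267   0.4144385 ] [-179.78017158    0.21691576   98.1666646 ] 0.08717316134497256
scene [([373, 188, 24, 39, 644], [384.0, 207.0]), ([171, 193, 14, 20, 173], [178.0, 203.0]), ([456, 215, 37, 30, 603], [472.0, 233.0]), ([52, 229, 16, 14, 134], [60.0, 236.0]), ([202, 255, 31, 53, 1002], [219.0, 283.0]), ([250, 254, 30, 52, 1081], [266.0, 281.0]), ([379, 270, 38, 32, 653], [395.0, 289.0])]
wrist [([467, 0, 65, 19, 826], [496.0, 7.0]), ([453, 192, 91, 68, 3134], [492.0, 221.0]), ([447, 258, 55, 43, 1836], [473.0, 281.0]), ([204, 336, 29, 34, 542], [219.0, 350.0])]
```

View pics/scene3.png

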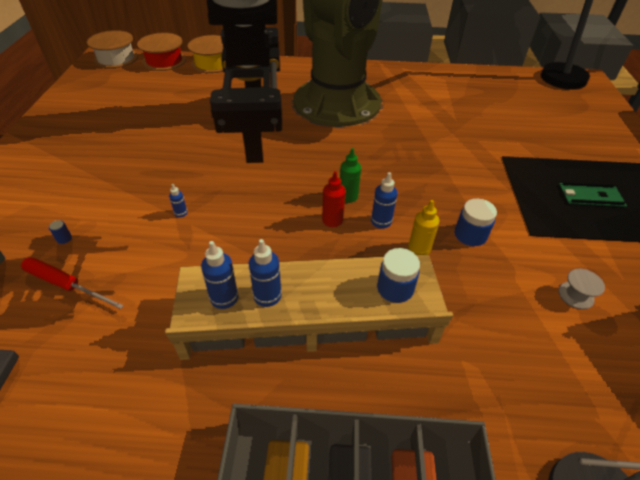

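The scene view shows the first bottle upright beside the row bottle, at (219,283) and (266,281). The other bottle is still at (384,207). Next I'll measure the spacing.

```bash
python3 - <<'E'
from h import *
c=load("scene3")
a=base(c,(219,283),.07,.02)[0];b=base(c,(266,281),.07,.02)[0];print(a.round(4),b.round(4),np.hypot(*(b-a)),"turn",np.degrees(np.arctan2(a[0]-b[0],b[1]-a[1])))
E
```

```text
[ 0.662  -0.1406] [ 0.6539 -0.08  ] 0.06115303287897123 turn 7.625651704475169
```

Call:
servo_tool(plan=[{"xyz":[2,-0.6,0],"twist":[0,0,0],"jaw":0},{"xyz":[5,-1.5,0],"twist":[0,0,0],"jaw":0},{"xyz":[8.5,-2.5,0],"twist":[0,0,0],"jaw":0},{"xyz":[12,-3.5,0],"twist":[0,0,0],"jaw":0},{"xyz":[15.5,-4.6,0],"twist":[0,0,0],"jaw":0},{"xyz":[19,-5.7,0.5],"twist":[0,0,0],"jaw":0},{"xyz":[21,-6.2,1],"twist":[0,0,0],"jaw":0},{"xyz":[21.5,-6.4,1],"twist":[0,0,0],"jaw":0},{"xyz":[21.5,-6.4,1],"twist":[0,0,0],"jaw":0},{"xyz":[21.5,-6.4,1],"twist":[0,0,0],"jaw":0}])

```text
time_s: 9.05
tool_pos: [0.4266, 0.0999, 0.4044]
tool_rot: [179.9, 0.0, 98.4]
force: [0.2, 0.4, 1.3]
grip_width: 0.0875
grasp_force: 0.0
```

```bash
python3 - <<'E'
from h import *
from cell import env
o=env.get_obs();print(o['tool_pos'],o['tool_rot'],o['grip_width'])
c=env.read_camera("wrist");np.savez("pics/w4.npz",**c);cv2.imwrite("pics/w4.png",c["img"][...,::-1])
b=base(c,(316,210),0,.02);print(b[0].round(4),b[1],b[2])
E
```

```text
[0.42661586 0.09994992 0.40437753] [1.79928071e+02 7.68882946e-04 9.83850455e+01] 0.08749055315424173
[0.4237 0.0945] 0.04061184940505563 [ 288  194   45   53 1177]
```

View pics/w4.png

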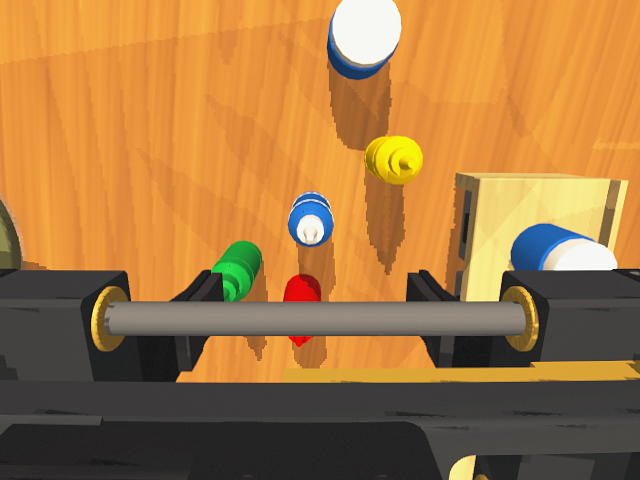

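The wrist view shows the second bottle at about (311,220). Green, red and yellow are clear of the finger line. The bottle sits about 4 mm off tool centre, so I'll correct that and descend.

Call:
servo_tool(plan=[{"xyz":[-0.35,-0.4,1],"twist":[0,0,0],"jaw":0},{"xyz":[-0.35,-0.4,4],"twist":[0,0,0],"jaw":0},{"xyz":[-0.35,-0.4,7],"twist":[0,0,0],"jaw":0},{"xyz":[-0.35,-0.4,10],"twist":[0,0,0],"jaw":0},{"xyz":[-0.35,-0.4,13],"twist":[0,0,0],"jaw":0},{"xyz":[-0.35,-0.4,15],"twist":[0,0,0],"jaw":0},{"xyz":[-0.35,-0.4,16.4],"twist":[0,0,0],"jaw":0},{"xyz":[-0.35,-0.4,17],"twist":[0,0,0],"jaw":0},{"xyz":[-0.35,-0.4,17],"twist":[0,0,0],"jaw":0},{"xyz":[-0.35,-0.4,17],"twist":[0,0,0],"jaw":0}])

```text
time_s: 9.93
tool_pos: [0.4225, 0.0955, 0.2338]
tool_rot: [-180.0, -0.0, 98.3]
force: [-0.1, 0.1, 1.0]
grip_width: 0.0867
grasp_force: 0.0
```

Call:
servo_tool(plan=[{"xyz":[0,0,0],"twist":[0,0,0],"jaw":0.2},{"xyz":[0,0,0],"twist":[0,0,0],"jaw":0.4},{"xyz":[0,0,0],"twist":[0,0,0],"jaw":0.5},{"xyz":[0,0,0],"twist":[0,0,0],"jaw":0.6},{"xyz":[0,0,0],"twist":[0,0,0],"jaw":0.7},{"xyz":[0,0,0],"twist":[0,0,0],"jaw":0.8},{"xyz":[0,0,0],"twist":[0,0,0],"jaw":0.8},{"xyz":[0,0,0],"twist":[0,0,0],"jaw":0.8},{"xyz":[0,0,0],"twist":[0,0,0],"jaw":0.8},{"xyz":[0,0,0],"twist":[0,0,0],"jaw":0.8}], newtons=15)

```text
time_s: 10.77
tool_pos: [0.4223, 0.0962, 0.2338]
tool_rot: [180.0, 0.0, 98.3]
force: [0.4, -0.9, 0.0]
grip_width: 0.0396
grasp_force: 15.0
```

Call:
servo_tool(plan=[{"xyz":[0,0,-1],"twist":[0,0,0],"jaw":0.8},{"xyz":[0,0,-3],"twist":[0,0,0],"jaw":0.8},{"xyz":[0,0,-6],"twist":[0,0,0],"jaw":0.8},{"xyz":[0,0,-9],"twist":[0,0,0],"jaw":0.8},{"xyz":[0,0,-12],"twist":[0,0,0],"jaw":0.8},{"xyz":[0,0,-14.5],"twist":[0,0,0],"jaw":0.8},{"xyz":[0,0,-16],"twist":[0,0,0],"jaw":0.8},{"xyz":[0,0,-16.5],"twist":[0,0,0],"jaw":0.8},{"xyz":[0,0,-16.5],"twist":[0,0,0],"jaw":0.8},{"xyz":[0,0,-16.5],"twist":[0,0,0],"jaw":0.8}])

```text
time_s: 11.6
tool_pos: [0.4218, 0.0962, 0.3981]
tool_rot: [-179.9, 0.0, 98.4]
force: [-0.0, 0.4, -1.6]
grip_width: 0.0395
grasp_force: 15.0
```

```bash
python3 - <<'E'
from h import *
from cell import env
o=env.get_obs();p=o['tool_pos'];print(p,o['tool_rot'],o['grip_width'])
c=env.read_camera("wrist");np.savez("pics/w5.npz",**c)
b=base(c,(315,264),p[2]-.234,.02);print("held rel",(b[0]-p[:2]).round(4),b[1],b[2])
c=load("w2");b=base(c,(315,264),.164,.02);print("first rel",(b[0]-[.5986,-.2181]).round(4),b[1],b[2])
E
```

```text
[0.42184359 0.09616123 0.39807788] [-1.79945251e+02  9.43579799e-03  9.83527680e+01] 0.03948162885434187
held rel [-0.0004  0.0007] 0.04111353707971675 [ 267  225   94   77 4970]
first rel [-0.0013  0.0041] 0.04015520891356032 [ 267  220   95   82 5098]
```

Call:
servo_tool(plan=[{"xyz":[-0.7,1,0],"twist":[0,0,0],"jaw":0.8},{"xyz":[-2.1,3,0],"twist":[0,0,0],"jaw":0.8},{"xyz":[-4,5.6,0],"twist":[0,0,0],"jaw":0.8},{"xyz":[-6,8.4,0],"twist":[0,0,0],"jaw":0.8},{"xyz":[-8,11.3,0],"twist":[0,0,0],"jaw":0.8},{"xyz":[-10,14.1,0],"twist":[0,0,0],"jaw":0.8},{"xyz":[-12,17,0],"twist":[0,0,0],"jaw":0.8},{"xyz":[-13.6,19.2,0],"twist":[0,0,0],"jaw":0.8},{"xyz":[-14.5,20.5,0],"twist":[0,0,0],"jaw":0.8},{"xyz":[-14.8,20.9,0],"twist":[0,0,0],"jaw":0.8}])

```text
time_s: 12.48
tool_pos: [0.6521, -0.0223, 0.3953]
tool_rot: [-179.8, -0.1, 98.2]
force: [-0.6, -0.5, -1.3]
grip_width: 0.0401
grasp_force: 15.0
```

Call:
servo_tool(plan=[{"xyz":[0,0,0],"twist":[0,0,0],"jaw":0.8},{"xyz":[0,0,2],"twist":[0,0,0],"jaw":0.8},{"xyz":[0,0,4],"twist":[0,0,0],"jaw":0.8},{"xyz":[0,0,6],"twist":[0,0,0],"jaw":0.8},{"xyz":[0,0,7],"twist":[0,0,0],"jaw":0.8},{"xyz":[0,0,7.5],"twist":[0,0,0],"jaw":0.8},{"xyz":[0,0,7.5],"twist":[0,0,0],"jaw":0.8},{"xyz":[0,0,7.5],"twist":[0,0,0],"jaw":0.8}])

```text
time_s: 13.15
tool_pos: [0.6504, -0.0195, 0.3246]
tool_rot: [180.0, 0.0, 98.4]
force: [0.9, 0.0, -0.3]
grip_width: 0.0398
grasp_force: 15.0
```

Call:
servo_tool(plan=[{"xyz":[0,-0.05,0.7],"twist":[0,0,0],"jaw":0.8},{"xyz":[0,-0.05,1.3],"twist":[0,0,0],"jaw":0.8},{"xyz":[0,-0.05,1.7],"twist":[0,0,0],"jaw":0.8},{"xyz":[0,-0.05,1.9],"twist":[0,0,0],"jaw":0.8},{"xyz":[0,-0.05,2.05],"twist":[0,0,0],"jaw":0.8},{"xyz":[0,-0.05,2.05],"twist":[0,0,0],"jaw":0.8},{"xyz":[0,-0.05,2.05],"twist":[0,0,0],"jaw":0.8}])

```text
time_s: 13.73
tool_pos: [0.65, -0.02, 0.3036]
tool_rot: [-180.0, 0.0, 98.3]
force: [-1.4, -0.7, 2.7]
grip_width: 0.0393
grasp_force: 15.0
```

```bash
python3 - <<'E'
from h import *
from cell import env
o=env.get_obs();print(o['tool_pos'],o['force'])
E
```

```text
[ 0.64998594 -0.02003598  0.3036455 ] [-1.38411467 -0.65057634  2.70010356]
```

In contact with the shelf, so I'll release and retreat.

Call:
servo_tool(plan=[{"xyz":[0,0,0],"twist":[0,0,0],"jaw":0.6},{"xyz":[0,0,0],"twist":[0,0,0],"jaw":0.5},{"xyz":[0,0,0],"twist":[0,0,0],"jaw":0.45},{"xyz":[0,0,0],"twist":[0,0,0],"jaw":0.35},{"xyz":[0,0,0],"twist":[0,0,0],"jaw":0.2},{"xyz":[0,0,0],"twist":[0,0,0],"jaw":0.1},{"xyz":[0,0,0],"twist":[0,0,0],"jaw":0},{"xyz":[0,0,0],"twist":[0,0,0],"jaw":0}])

```text
time_s: 14.4
tool_pos: [0.65, -0.02, 0.3032]
tool_rot: [180.0, 0.0, 98.3]
force: [0.1, 0.1, -1.1]
grip_width: 0.0733
grasp_force: 0.0
```

Call:
servo_tool(plan=[{"xyz":[0,0,-1],"twist":[0,0,0],"jaw":0},{"xyz":[0,0,-3],"twist":[0,0,0],"jaw":0},{"xyz":[0,0,-6],"twist":[0,0,0],"jaw":0},{"xyz":[0,0,-9],"twist":[0,0,0],"jaw":0},{"xyz":[0,-3,-11],"twist":[0,0,0],"jaw":0},{"xyz":[0,-7,-11],"twist":[0,0,0],"jaw":0},{"xyz":[-3,-11,-11],"twist":[0,0,0],"jaw":0},{"xyz":[-6,-14,-11],"twist":[0,0,0],"jaw":0},{"xyz":[-8,-14,-11],"twist":[0,0,0],"jaw":0},{"xyz":[-8,-14,-11],"twist":[0,0,0],"jaw":0}])

```text
time_s: 15.23
tool_pos: [0.521, -0.1263, 0.4141]
tool_rot: [-180.0, 0.3, 97.8]
force: [0.6, -1.3, -0.1]
grip_width: 0.0868
grasp_force: 0.0
```

```bash
python3 - <<'E'
from h import *
from cell import env
o=env.get_obs();print(o['time_s'],o['tool_pos'])
for k,z in(("scene",[(219,283),(266,281),(312,280)]),("wrist",None)):
    c=env.read_camera(k);cv2.imwrite(f"pics/{k}6.png",c["img"][...,::-1]);np.savez(f"pics/{k}6.npz",**c)
    n,l,s,ce=cv2.connectedComponentsWithStats(blue(c["img"]))
    L=[ce[i] for i in range(1,n) if s[i,4]>400]
    print(k,[x.round().tolist() for x in L])
    for p in (z or L):
        b=base(c,p,.07,.02);print(p,b[0].round(4),b[1].round(4))
E
```

```text
15.2333 [ 0.5210124  -0.12632479  0.41414589]
scene [[472.0, 233.0], [310.0, 279.0], [219.0, 283.0], [265.0, 281.0], [395.0, 289.0]]
(219, 283) [ 0.6623 -0.1405] 0.0362
(266, 281) [ 0.6544 -0.0801] 0.0363
(312, 280) [ 0.6461 -0.0187] 0.0361
wrist [[503.0, 114.0], [493.0, 195.0], [480.0, 266.0]]
[502.83204357 114.37575236] [ 0.652  -0.0168] 0.0384
[492.6346912  195.12647832] [ 0.66  -0.078] 0.0383
[480.39006024 265.92771084] [ 0.6677 -0.1385] 0.0385
```

View pics/scene6.png

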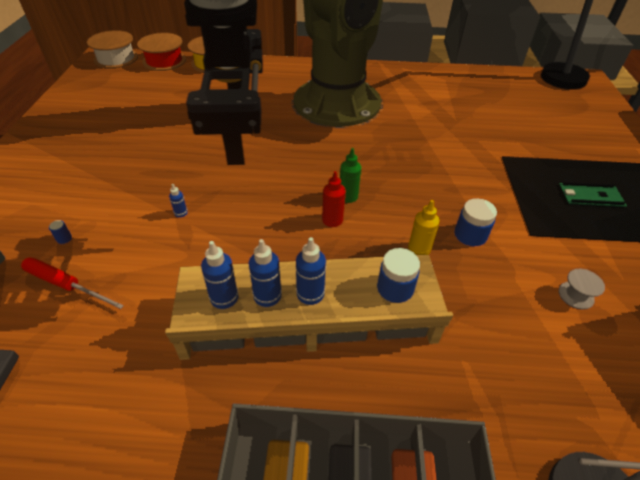

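View pics/wrist6.png

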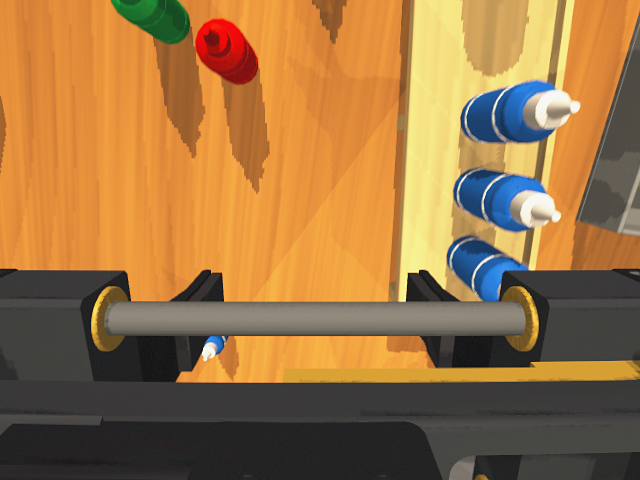

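Both views show the three bottles upright in a straight row, at (219,283), (265,281) and (310,279) in the scene view. They are about 61 mm apart centre to centre, leaving gaps of about 21 mm, and the row is within 1° of the board's edge. The arm is clear.

```bash
python3 -c "
from cell import env
print(env.sign_off())"
```

```text
the job is handed in; nothing more can be done
None
```

Both glue bottles now stand upright on the shelf next to the row bottle, in one straight row along the middle with gaps of about 21 mm, and the job was handed in at about 15 s of the 56 s allowed.

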